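# Clear down the lino-cutting table

## Robot

A 6-joint arm with a two-finger parallel gripper is mounted at the origin on the work surface. World frame = base frame: x ahead of the robot, y to its left, z up, the work surface at z = 0. Lengths are in m, angles in rad, forces in N, time in s.
With the tool pointing down it reaches from about 0.35 to 0.85 m from the base axis. Payload 8.1 kg.
Tool frame: the origin (TCP) lies on the centre line of the jaws, within the pads' length; the fingertips stand 17 mm ahead of it and the grasp point (between the pads) lies 2 mm behind it; x points along the fingers, z is the direction in which the jaws open and shut, and the axes are right-handed (so a half turn about x gives the same grasp; the last joint's range is limited). The gripper opens to 93 mm and grips with 3 to 60 N. Pads are 15 mm wide; open, the fingers measure 128 mm over their backs; the gripper's body (75 mm by 188 mm) begins 65 mm behind the grasp point.
Start: joints at [-1.22, 0.13, 1.488, -0, 1.523, -0.085], TCP at [0.253, -0.544, 0.236] pointing down, gripper open.
Joint ranges: [-2.96, 2.96], [-0.89, 2.26], [0.02, 2.5], [-1.34, 4.48], [0, 2.73], [-2.66, 2.66]. Speed limits (rad/s): [2.39, 2.39, 2.79, 3.14, 3.14, 3.14].

## Interface

Orientations are given as a rotation vector (axis times angle).
In Python, from plant import telemetry, optics, workorder gives the robot as it stands.
- The arm moves only by the shell command python3 -m inch 'ROWS' [FORCE]. ROWS is JSON, a list that holds one entry, the list of rows, each a list of 7 numbers: the shift along the tool's x, y, z in m, then the turn, a rotation vector about the tool's x, y, z in rad, then the opening, from 0 (shut) to 1 (fully open). In form: [[[tx, ty, tz, ax, ay, az, grip], ...]]. A call has 1 to 20 rows; each row shifts and turns the pose as measured when the row begins, along the tool's axes as they then stand; what a row does not reach is not made up. A row lasts 1/10 s, in which the tool goes at most 50 mm and 8.59 degrees, less where a joint would pass 70% of its speed; a pose out of reach is approached as far as the arm can. A call is refused whole if a number of a shift passes 0.05 or a number of a turn 0.15, either way. A call with a gripper value outside its range is refused whole. The fingers move at their own pace and stop on an object; FORCE is the grip in N (left out, the last holds). Time passes only in rows, so rows that do not move let the fingers close. It gives the time, the measured TCP pose, the force and the opening at its end, in the units of the state.
- telemetry.read_state(): the state, without advancing time (a new reading comes with each control period).
- optics.read_camera(name): name is "side" or "top"; returns a dict with "frame" (420x560x3 uint8, blue, green, red), "fx", "fy", "cx", "cy" (pixels), "rvec" (rotation vector, rad) and "tvec" (3), from world to camera coordinates, as OpenCV has them. Camera axes: x right, y down, z forward; pixel columns grow to the right and rows downward; lengths in m; the calibration is good to about 2 mm. A picture is of the moment at which its call begins. There is no depth.
- workorder.close_job(): hands the job in, once; it reports no verdict.
The state is a dict: "t": time; "q": joint angles; "dq": joint speeds; "joint_torque": joint torques, N m; "tool_pos": TCP position; "orientation": TCP orientation; "force": force on the tool from outside, world axes, zero at the start; "wrist_torque": the same for the moment, N m; "opening": finger opening in m.
Only numpy, scipy, OpenCV 4.12 (cv2) and the standard library are available. Lean on these libraries where they do the work, as an engineer would, in place of code of your own. Each camera call takes 0.05 s, during which the arm holds its last target. There are 200 camera calls.

## Task

Clear the table after the lino class: put every used lino block lying on the tool cases and the stacking base into the level tipping pan, then lift the pan's handle to tip it to about 60 degrees, keep it there for a moment so that they all slide into the waste caddy, and bring the pan back down level. Stack all the tool cases on the stacking base, chamfered end over chamfered end so that each skirt drops fully home over the top below (any order), let go of everything, and leave the other things on the table where they are.

Things in the scene. Friction and masses are not known exactly. Their poses are not given: they have to be found in the camera images.
- base_seat (a point): middle of the fixed stacking base, 20 mm above the table, with the base's axes: the lowest case's origin comes to rest here. The base is a dark plate 146 x 76 x 20 mm carrying a raised boss 120 x 50 mm, 6 mm higher (top 26 mm above the table); both corners of its +x end are chamfered, its -x corners are square; long axis x; it may be turned
- pan_handle (a point): middle of the pan's round handle bar: 12 mm thick, 110 mm long, parallel to the hinge (tipper's y), its middle 40 mm from the pan's rear wall (34 mm free gap), 114 mm above the table when level; pan_handle lies 200 mm from the hinge axis to the tipper's -x and 12 mm above it, turning with the pan
- pan_floor (a point): middle of the pan's floor top, turning with the pan. Inside 154 mm (x) by 182 mm (y), walls rise 24 mm above the floor at the rear (handle end) and both sides; open at the hinge end. 104 mm above the table when level
- pan_hinge (a point): point on the pan's hinge axis (axis along the tipper's y), middle of the pan's open edge, 102 mm above the table
- pan (a joint): tilt of the pan, rad: 0 level (resting on its stop), growing as the handle end is lifted, up to 1.3; weighs 0.3 kg; it falls back to level if let go
- tipper: fixed stand with the tipping pan and, on its far side (+x), the open black waste caddy. Origin: on the table under the middle of the pan; x runs from the handle to the caddy; it may be turned
- caddy_floor (a point): centre of the inner floor of the waste caddy, 11 mm above the table, axes as the tipper; inside 140 mm (x) by 200 mm (y), rim 96 mm above the table, near wall under the hinge
- case_A: grey plastic tool case 130 x 60 mm (x, y), sides 30 mm high, with a white raised top 120 x 50 mm, 6 mm higher; 0.16 kg, all alike. Both corners of its +x end are chamfered (14 mm), its -x corners are square. Hollow below to fit over the raised top of a case or base; stacked cases repeat every 30 mm. Origin: centre of the underside, z up
- case_A_key (a point): middle of the chamfered end of case_A: 65 mm from its origin along its +x, 19 mm up. The skirt under the case is 8 mm deep, 3 mm thick (cavity 124 x 54 mm, chamfered alike): it drops over the raised top below with 2 mm play a side, only the right way round
- case_B: grey plastic tool case 130 x 60 mm (x, y), sides 30 mm high, with a white raised top 120 x 50 mm, 6 mm higher; 0.16 kg, all alike. Both corners of its +x end are chamfered (14 mm), its -x corners are square. Hollow below to fit over the raised top of a case or base; stacked cases repeat every 30 mm. Origin: centre of the underside, z up
- case_B_key (a point): middle of the chamfered end of case_B: 65 mm from its origin along its +x, 19 mm up. The skirt under the case is 8 mm deep, 3 mm thick (cavity 124 x 54 mm, chamfered alike): it drops over the raised top below with 2 mm play a side, only the right way round
- case_C: grey plastic tool case 130 x 60 mm (x, y), sides 30 mm high, with a white raised top 120 x 50 mm, 6 mm higher; 0.16 kg, all alike. Both corners of its +x end are chamfered (14 mm), its -x corners are square. Hollow below to fit over the raised top of a case or base; stacked cases repeat every 30 mm. Origin: centre of the underside, z up; may be absent
- case_C_key (a point): middle of the chamfered end of case_C: 65 mm from its origin along its +x, 19 mm up. The skirt under the case is 8 mm deep, 3 mm thick (cavity 124 x 54 mm, chamfered alike): it drops over the raised top below with 2 mm play a side, only the right way round
- case_D: grey plastic tool case 130 x 60 mm (x, y), sides 30 mm high, with a white raised top 120 x 50 mm, 6 mm higher; 0.16 kg, all alike. Both corners of its +x end are chamfered (14 mm), its -x corners are square. Hollow below to fit over the raised top of a case or base; stacked cases repeat every 30 mm. Origin: centre of the underside, z up; may be absent
- case_D_key (a point): middle of the chamfered end of case_D: 65 mm from its origin along its +x, 19 mm up. The skirt under the case is 8 mm deep, 3 mm thick (cavity 124 x 54 mm, chamfered alike): it drops over the raised top below with 2 mm play a side, only the right way round
- block_1: used-up lino block, 76 x 42 x 16 mm (x, y, z), plywood with a carved dark face, 0.045 kg. Origin: centre of the underside. Starts lying on top of case_A; may be absent
- block_2: used-up lino block, 76 x 42 x 16 mm (x, y, z), plywood with a carved dark face, 0.045 kg. Origin: centre of the underside. Starts lying on top of case_B; may be absent
- block_3: used-up lino block, 76 x 42 x 16 mm (x, y, z), plywood with a carved dark face, 0.045 kg. Origin: centre of the underside. Starts lying on top of the stacking base; may be absent
- water_pot: bystander: white water pot, 40 mm wide, 45 mm high, standing among the cases; leave it be
- phone: bystander: phone, 150 x 72 x 9 mm, lying beyond the stacking base; leave it be
- gouge: bystander: lino gouge with a handle, 150 mm; leave it be

How it is judged:
By the outcome, as a careful person would: the job done as asked, in the order asked, and still so for the second after the job is handed in, with the robot touching nothing.
Of case_C, case_D only 1 to 2 are there at a start; the rules pass over those that are not, and their reading is None.
Of block_1, block_2, block_3 only 2 to 3 are there at a start; the rules pass over those that are not, and their reading is None.
At some moment in a run one of block_1, block_2, block_3, case_A, case_B may be knocked a few centimetres aside while the robot is not near it.
It also fails if it takes over 208 s, if anything falls off the work surface, if the arm or the gripper's body presses on something with over 40 N, if the wrist force passes 120 N, or if a joint passes its speed limit or range.

## Working session

There is one attempt and no reset: what is moved stays moved. The work goes in short steps, Python scripts to look and compute and a shell command to move; the robot and the scene stay as the last step left them, time stands still between calls to the robot, and variables do not carry over. Pictures are saved under pics/ and viewed, on a budget of 14 in all, crops included, one or two more only if the job needs it, and the job is handed in when it is done.

```bash
mkdir -p pics; ls; python3 - <<'E'
from plant import telemetry, optics
import cv2,numpy as np
s=telemetry.read_state();print(s['t'],s['tool_pos'],s['orientation'],s['opening'])
for n in('top','side'):
    c=optics.read_camera(n);cv2.imwrite(f'pics/{n}0.png',c['frame']);R=cv2.Rodrigues(np.array(c['rvec']))[0];print(n,c['fx'],c['cx'],c['cy'],c['rvec'],c['tvec'],-R.T@np.array(c['tvec']))
E
```

```text
pics
0.0 [ 0.25312717 -0.54339996  0.23460149] [ 0.88357828  1.3858852  -0.88175182] 0.09299043209325959
top 517.6952520402178 270.39312632885395 216.30382430812637 [ 2.01332279 -2.18906963  0.24223475] [0.02697692 0.61010203 1.17204401] [ 0.33213518 -0.00857913  1.27916068]
side 396.11398274392184 283.4447830299216 203.81049279873574 [ 0.93001135 -2.44257471  1.12502226] [0.45143439 0.35196165 0.6041879 ] [0.18593657 0.47267926 0.65932915]
```

View pics/top0.png

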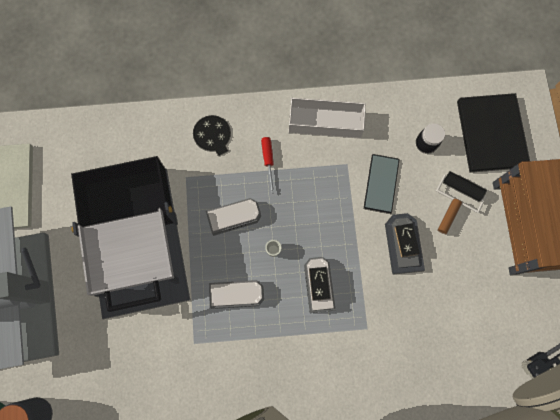

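View pics/side0.png

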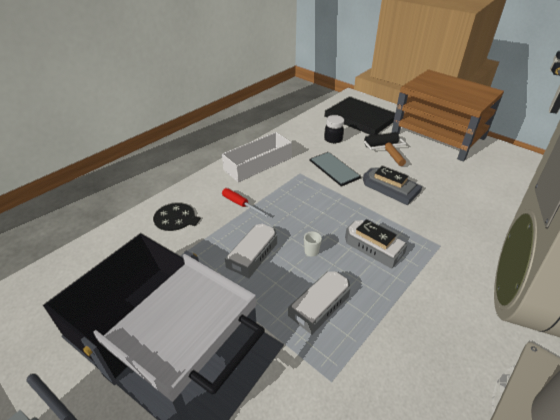

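The top view shows three cases: plain at (233,215) and (237,293), with a block at (319,285). The base, with its block, is at (407,242), and the pan is at (125,250) with its handle toward the bottom. The side view agrees. I'll enlarge it to get corners.

```bash
python3 - <<'E'
import cv2
a=cv2.imread('pics/top0.png')
cv2.imwrite('pics/c1.png',cv2.resize(a[190:325,195:435],None,fx=3.3,fy=3.3,interpolation=cv2.INTER_CUBIC))
cv2.imwrite('pics/c2.png',cv2.resize(a[150:330,65:195],None,fx=3.3,fy=3.3,interpolation=cv2.INTER_CUBIC))
E
```

```text
(no output)
```

View pics/c1.png

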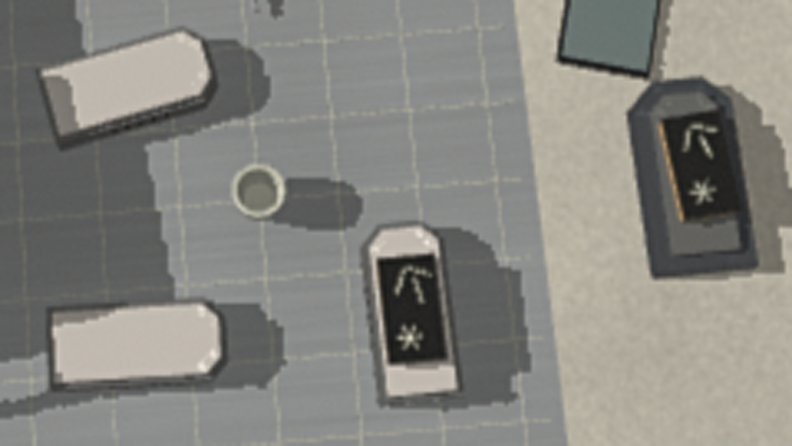

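View pics/c2.png

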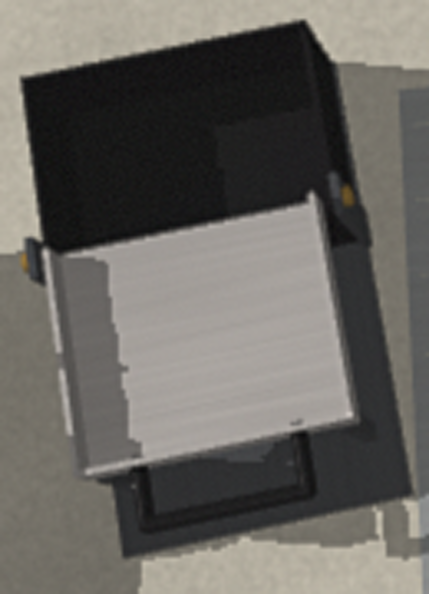

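The enlarged views give corners for the cases (chamfers pointing right, right and up), the base, the blocks and the pan. The handle bar runs from (145,525) to (310,495) in crop 2. Next I'll fit planar poses.

```bash
cat > h.py <<'E'
import numpy as np,cv2
from scipy.optimize import least_squares
from scipy.spatial.transform import Rotation as Ro
from plant import telemetry,optics
def proj(c,P): return cv2.projectPoints(np.array(P,float).reshape(-1,3),np.array(c['rvec']),np.array(c['tvec']),np.array([[c['fx'],0,c['cx']],[0,c['fy'],c['cy']],[0,0,1.]]),None)[0][:,0]
def uncrop(p,off,f): return (np.array(p,float)+.5)/f-.5+np.array(off)
def fit(c,loc,px,g):
    loc=np.array(loc,float)
    def w(p):
        a=p[2];R=np.array([[np.cos(a),-np.sin(a)],[np.sin(a),np.cos(a)]])
        return np.c_[loc[:,:2]/1000@R.T+p[:2],loc[:,2]/1000]
    r=least_squares(lambda p:(proj(c,w(p))-px).ravel(),g,loss='soft_l1');return r.x,np.abs(r.fun).max()
T=[(-60,25,36),(-60,-25,36),(48.9,25,36),(60,13.9,36),(60,-13.9,36),(48.9,-25,36)]
def B(z): return [(38,21,z),(38,-21,z),(-38,-21,z),(-38,21,z)]
# tool pose -> needed tool-frame shift to reach world target with tool down, jaw axis (z) yaw a
def togo(p,a):
    s=telemetry.read_state();R=Ro.from_rotvec(s['orientation'])
    z=np.array([np.cos(a),np.sin(a),0]);best=None
    for k in(1,-1):
        M=np.c_[[0,0,-1],np.cross(k*z,[0,0,-1]),k*z];v=(R.inv()*Ro.from_matrix(M)).as_rotvec()
        if best is None or np.linalg.norm(v)<np.linalg.norm(best):best=v
    d=R.inv().apply(np.array(p)-s['tool_pos'])
    print('t',round(s['t'],2),'shift',d.round(4),'turn',best.round(3),'pos',np.round(s['tool_pos'],4),'F',np.round(s['force'],1),'op',round(s['opening'],4),'q6',np.round(s['q'][5],2))
E
python3 - <<'E'
from h import *
c=optics.read_camera('top');pi=np.pi
def go(n,loc,px,off,g):
    x,e=fit(c,loc,uncrop(px,off,3.3),g);print(n,x.round(4),'deg',np.degrees(x[2]).round(1),'err',e.round(2))
o=(195,190);g=[.5,0,0]
go('Q',T,[(53,308),(54,383),(203,302),(219,318),(220,358),(206,376)],o,[.5,0,-1.57])
go('P',T,[(45,72),(65,138),(182,31),(207,48),(213,84),(203,99)],o,[.5,0,-1.3])
go('R',T,[(386,395),(458,390),(370,243),(384,228),(424,226),(439,243)],o,g)
go('base',[(73,14,20),(73,-14,20),(49,38,20),(49,-38,20),(-73,38,20),(-73,-38,20)],[(664,80),(702,78),(630,112),(737,105),(653,277),(757,268)],o,g)
go('bR',B(52),[(377,258),(433,253),(447,360),(391,366)],o,g)
go('bB',B(42),[(664,120),(718,112),(734,212),(684,221)],o,g)
go('hinge',[(-160,94,128),(-160,-94,128),(-200,55,114),(-200,-55,114)],[(85,475),(357,418),(145,525),(310,495)],(65,150),g)
togo([.5,0,.2],0)
print(Ro.from_rotvec(telemetry.read_state()['orientation']).as_matrix().round(3))
E
```

```text
Q [ 0.4374  0.0727 -1.6109] deg -92.3 err 0.8
P [ 0.628   0.0635 -1.3873] deg -79.5 err 1.67
R [ 4.441e-01 -1.282e-01  4.000e-04] deg 0.0 err 1.12
base [ 0.5282 -0.3491 -0.0225] deg -1.3 err 1.62
bR [ 0.4428 -0.1263  0.0234] deg 1.3 err 0.48
bB [ 0.5301 -0.349   0.05  ] deg 2.9 err 1.4
hinge [0.6251 0.3159 0.1076] deg 6.2 err 2.01
t 0.15 shift [ 0.0354  0.4532 -0.3885] turn [-1.135e+00 -1.000e-03 -1.000e-03] pos [ 0.2532 -0.5435  0.2348] F [-0.6 -0.1  0.1] op 0.093 q6 -0.09
[[-0.001  0.907  0.422]
 [ 0.001  0.422 -0.907]
 [-1.     0.    -0.001]]
```

```bash
python3 -c "
from h import *
togo([.530,-.349,.10],1.57+.03)"
```

```text
t 0.15 shift [ 0.1349  0.3331 -0.0593] turn [ 0.407 -0.001  0.   ] pos [ 0.2532 -0.5435  0.2348] F [-0.6 -0.1  0.1] op 0.093 q6 -0.09
```

```bash
python3 -m inch '[[[0.014,0.042,-0.007,0,0,0,1],[0.014,0.042,-0.007,0,0,0,1],[0.014,0.042,-0.007,0,0,0,1],[0.014,0.042,-0.007,0,0,0,1],[0.014,0.042,-0.007,0,0,0,1],[0.014,0.042,-0.007,0,0,0,1],[0.014,0.042,-0.007,0,0,0,1],[0.014,0.042,-0.007,0,0,0,1],[0,0,0,0.136,0,0,1],[0,0,0,0.136,0,0,1],[0,0,0,0.136,0,0,1],[0,0,0,0,0,0,1]]]' 
python3 -c "
from h import *
togo([.530,-.349,.045],1.57+.03)"
```

```text
t: 1.35
tool_pos: [0.5423, -0.3413, 0.1124]
orientation: [1.2, 1.224, -1.204]
force: [0.2, -0.2, -0.3]
opening: 0.093
t 1.35 shift [ 0.0674 -0.0119  0.0079] turn [-0.017 -0.004  0.008] pos [ 0.5423 -0.3413  0.1124] F [ 0.2 -0.2 -0.3] op 0.093 q6 0.92
```

```bash
python3 -m inch '[[[0.017,-0.004,0.003,-0.017,0,0,1],[0.017,-0.004,0.003,0,0,0,1],[0.017,-0.004,0.002,0,0,0,1],[0.016,0,0,0,0,0,1],[0,0,0,0,0,0,1]]]' 
python3 -c "
from h import *
togo([.530,-.349,.045],1.57+.03)
cv2.imwrite('pics/s1.png',optics.read_camera('side')['frame'][130:270,300:480].repeat(4,0).repeat(4,1))"
```

```text
t: 1.85
tool_pos: [0.5271, -0.3501, 0.0385]
orientation: [1.173, 1.243, -1.177]
force: [-0.6, -0.1, -0.9]
opening: 0.0932
t 1.85 shift [-0.0065  0.0029 -0.001 ] turn [ 0.02  -0.006  0.009] pos [ 0.5271 -0.3501  0.0385] F [-0.6 -0.1 -0.9] op 0.0932 q6 0.86
```

View pics/s1.png

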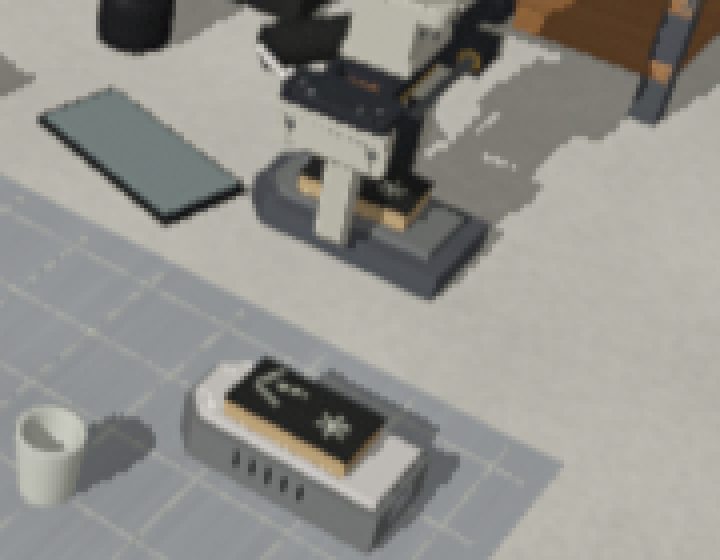

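The fingers straddle the base's block, but the tips sit about 6 mm too low. I'll raise them and grip.

```bash
python3 -m inch '[[[-0.006,0.002,-0.001,0.02,0,0,1],[0,0,0,0,0,0,0.3],[0,0,0,0,0,0,0.3],[0,0,0,0,0,0,0.3],[0,0,0,0,0,0,0.3],[0,0,0,0,0,0,0.3]]]' 15
python3 -c "
from h import *
togo([.530,-.349,.19],1.57+.03)"
```

```text
t: 2.5
tool_pos: [0.5326, -0.3508, 0.0506]
orientation: [1.186, 1.226, -1.189]
force: [-1.1, -0.4, -0.1]
opening: 0.0576
t 2.5 shift [-0.1394 -0.003  -0.002 ] turn [ 0.001 -0.001  0.003] pos [ 0.5326 -0.3508  0.0506] F [-1.1 -0.4 -0.1] op 0.0576 q6 0.88
```

```bash
python3 -m inch '[[[0.004,-0.001,0,0,0,0,0.3],[0,0,0,0,0,0,0.2],[0,0,0,0,0,0,0.2],[0,0,0,0,0,0,0.2],[0,0,0,0,0,0,0.2]]]' 15
python3 -c "
from h import *
togo([.530,-.349,.19],1.57+.03)"
```

```text
t: 3.0
tool_pos: [0.5316, -0.3509, 0.0463]
orientation: [1.186, 1.226, -1.189]
force: [-0.4, -0.7, 1.1]
opening: 0.0422
t 3.0 shift [-0.1437 -0.0019 -0.002 ] turn [ 0.001 -0.     0.003] pos [ 0.5316 -0.3509  0.0463] F [-0.4 -0.7  1.1] op 0.0422 q6 0.88
```

```bash
python3 -m inch '[[[-0.03,0,0,0,0,0,0.2],[-0.045,0,0,0,0,0,0.2],[-0.045,0,0,0,0,0,0.2],[-0.03,0,0,0,0,0,0.2],[0,0,-0.03,0,0,0,0.2],[0,0,-0.045,0,0,0,0.2],[0,0,-0.045,0,0,0,0.2],[0,0,-0.045,0,0,0,0.2],[0,0,-0.045,0,0,0,0.2],[0,0,-0.045,0,0,0,0.2],[0,0,-0.045,0,0,0,0.2],[0,0,-0.045,0,0,0,0.2],[0,0,-0.045,0,0,0,0.2],[0,0,-0.045,0,0,0,0.2],[0,0,-0.045,0,0,0,0.2],[0,0,-0.045,0,0,0,0.2],[0,0,-0.045,0,0,0,0.2],[0,0,-0.03,0.05,0,0,0.2],[0,0,0,0,0,0,0.2]]]' 
python3 -c "
from h import *
togo([.5447,.269,.15],1.57+.108)"
```

```text
t: 4.9
tool_pos: [0.5106, 0.2712, 0.2015]
orientation: [1.23, 1.201, -1.23]
force: [1.0, -1.0, 0.1]
opening: 0.0422
t 4.9 shift [0.0514 0.0343 0.0015] turn [-0.134 -0.003  0.003] pos [0.5106 0.2712 0.2015] F [ 1.  -1.   0.1] op 0.0422 q6 1.99
```

```bash
python3 -m inch '[[[0,0.016,0,-0.07,0,0,0.2],[0,0.016,0,-0.06,0,0,0.2],[0.025,0,0,0,0,0,0.2],[0.02,0,0,0,0,0,0.2],[0,0,0,0,0,0,0.2]]]' 
python3 -c "
from h import *
togo([.5447,.269,.127],1.57+.108)
cv2.imwrite('pics/s2.png',np.hstack([cv2.resize(optics.read_camera('side')['frame'][220:420,20:300],None,fx=2,fy=2),cv2.resize(optics.read_camera('top')['frame'][150:330,60:180],(240,400))]))"
```

```text
t: 5.4
tool_pos: [0.5437, 0.2699, 0.1552]
orientation: [1.125, 1.264, -1.126]
force: [-0.2, 0.4, -1.4]
opening: 0.042
t 5.4 shift [0.0282 0.001  0.001 ] turn [ 0.007 -0.002  0.003] pos [0.5437 0.2699 0.1552] F [-0.2  0.4 -1.4] op 0.042 q6 1.83
```

View pics/s2.png

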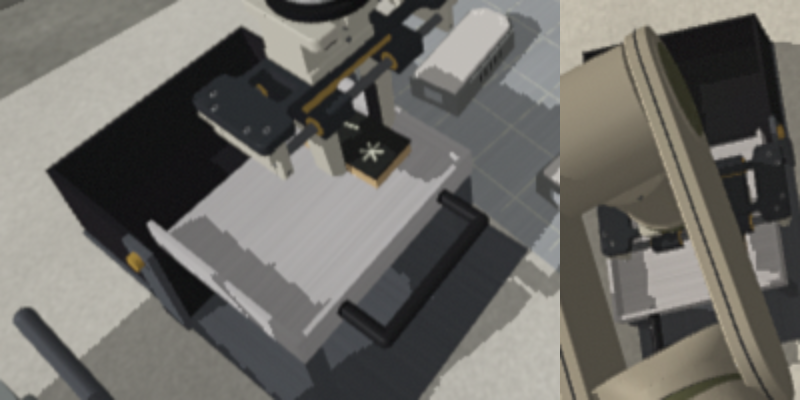

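The block is over the right half of the pan, aligned and inside the walls. I'll lower it and release.

```bash
python3 -m inch '[[[0.015,0,0,0,0,0,0.2],[0.011,0,0,0,0,0,0.2],[0,0,0,0,0,0,0.2],[0,0,0,0,0,0,0.6],[0,0,0,0,0,0,0.6],[0,0,0,0,0,0,0.6],[-0.03,0,0,0,0,0,0.6],[-0.04,0,0,0,0,0,0.6]]]' 
python3 -c "
from h import *
togo([.4428,-.1263,.19],1.57+.023)"
```

```text
t: 6.3
tool_pos: [0.5427, 0.2691, 0.1989]
orientation: [1.123, 1.265, -1.129]
force: [0.5, -0.5, 0.7]
opening: 0.0557
t 6.3 shift [ 0.0094 -0.1441  0.3815] turn [ 0.092 -0.001  0.005] pos [0.5427 0.2691 0.1989] F [ 0.5 -0.5  0.7] op 0.0557 q6 1.83
```

```bash
python3 -m inch '[[[0,-0.015,0.04,0,0,0,1],[0,-0.015,0.04,0,0,0,1],[0,-0.015,0.04,0,0,0,1],[0,-0.015,0.04,0,0,0,1],[0,-0.015,0.04,0,0,0,1],[0,-0.015,0.04,0,0,0,1],[0,-0.015,0.04,0,0,0,1],[0,-0.015,0.04,0,0,0,1],[0,-0.015,0.04,0.09,0,0,1],[0.02,0,0,0,0,0,1],[0.03,0,0,0,0,0,1],[0,0,0,0,0,0,1]]]' 
python3 -c "
from h import *
togo([.4428,-.1263,.055],1.57+.023)
cv2.imwrite('pics/s3.png',cv2.resize(optics.read_camera('side')['frame'][100:350,100:480],None,fx=2,fy=2))"
```

```text
t: 7.5
tool_pos: [0.4556, -0.1172, 0.1636]
orientation: [1.206, 1.199, -1.174]
force: [-0.8, 1.0, -0.8]
opening: 0.0934
t 7.5 shift [ 0.1082 -0.0159  0.0088] turn [-0.001  0.    -0.027] pos [ 0.4556 -0.1172  0.1636] F [-0.8  1.  -0.8] op 0.0934 q6 1.18
```

View pics/s3.png

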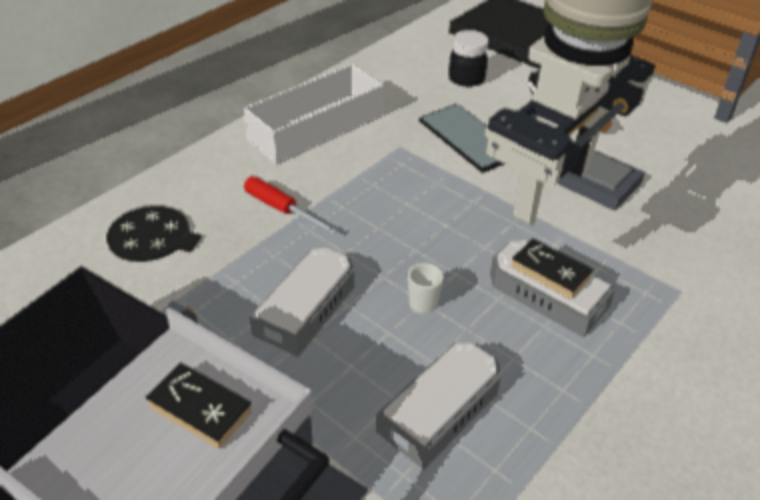

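The first block lies in the pan, with the cases and the second block still in place. Next I'll go down on the second block.

```bash
python3 -m inch '[[[0.02,-0.005,0.003,0,0,-0.02,1],[0.025,-0.005,0.003,0,0,0,1],[0.025,-0.003,0.001,0,0,0,1],[0.022,0,0,0,0,0,1],[0.01,0,0,0,0,0,1],[0,0,0,0,0,0,1]]]' 
python3 -c "
from h import *
togo([.4428,-.1263,.056],1.57+.023)"
```

```text
t: 8.15
tool_pos: [0.4502, -0.1251, 0.0665]
orientation: [1.192, 1.206, -1.179]
force: [-0.5, 0.3, 0.3]
opening: 0.0929
t 8.15 shift [ 0.0104 -0.0076  0.0009] turn [ 0.006  0.006 -0.016] pos [ 0.4502 -0.1251  0.0665] F [-0.5  0.3  0.3] op 0.0929 q6 1.16
```

```bash
python3 -m inch '[[[0.01,-0.007,0.001,0,0.006,-0.016,1],[0,0,0,0,0,0,0.2],[0,0,0,0,0,0,0.2],[0,0,0,0,0,0,0.2],[0,0,0,0,0,0,0.2],[0,0,0,0,0,0,0.2],[0,0,0,0,0,0,0.2],[0,0,0,0,0,0,0.2],[0,0,0,0,0,0,0.2]]]' 15
python3 -c "
from h import *
togo([.5366,.3446,.2],1.57+.108)"
```

```text
t: 9.05
tool_pos: [0.4464, -0.1274, 0.0606]
orientation: [1.188, 1.217, -1.185]
force: [-0.6, 0.5, -0.3]
opening: 0.0417
t 9.05 shift [-0.1399  0.1048 -0.4689] turn [-0.078  0.003 -0.005] pos [ 0.4464 -0.1274  0.0606] F [-0.6  0.5 -0.3] op 0.0417 q6 1.15
```

```bash
python3 -m inch '[[[-0.03,0,0,0,0,0,0.2],[-0.04,0,0,0,0,0,0.2],[-0.04,0,0,0,0,0,0.2],[-0.035,0,0,0,0,0,0.2],[0,0.01,-0.03,0,0,0,0.2],[0,0.01,-0.045,0,0,0,0.2],[0,0.01,-0.045,0,0,0,0.2],[0,0.01,-0.045,0,0,0,0.2],[0,0.01,-0.045,0,0,0,0.2],[0,0.01,-0.045,0,0,0,0.2],[0,0.01,-0.045,0,0,0,0.2],[0,0.01,-0.045,0,0,0,0.2],[0,0.01,-0.045,0,0,0,0.2],[0,0.01,-0.045,0,0,0,0.2],[0,0.004,-0.03,-0.08,0,0,0.2],[0,0,0,0,0,0,0.2]]]' 
python3 -c "
from h import *
togo([.5366,.3446,.15],1.57+.108)"
```

```text
t: 10.65
tool_pos: [0.5384, 0.3594, 0.2096]
orientation: [1.132, 1.252, -1.127]
force: [-0.5, -1.3, -0.9]
opening: 0.0417
t 10.65 shift [ 0.0596 -0.0037  0.0144] turn [-0.001  0.002 -0.006] pos [0.5384 0.3594 0.2096] F [-0.5 -1.3 -0.9] op 0.0417 q6 1.98
```

```bash
python3 -m inch '[[[0.018,-0.003,0.01,0,0,0,0.2],[0.024,0,0.003,0,0,0,0.2],[0.018,0,0,0,0,0,0.2],[0.008,0,0,0,0,0,0.2],[0.004,0,0,0,0,0,0.2],[0,0,0,0,0,0,0.2]]]' 
python3 -c "
from h import *
togo([.5366,.3446,.131],1.57+.108)"
```

```text
t: 11.25
tool_pos: [0.537, 0.3444, 0.135]
orientation: [1.132, 1.25, -1.13]
force: [-0.2, -0.3, -0.8]
opening: 0.0421
t 11.25 shift [ 0.004  -0.0004 -0.0003] turn [-0.002  0.004 -0.005] pos [0.537  0.3444 0.135 ] F [-0.2 -0.3 -0.8] op 0.0421 q6 1.96
```

```bash
python3 -m inch '[[[0.004,0,0,0,0,0,0.2],[0,0,0,0,0,0,0.6],[0,0,0,0,0,0,0.6],[0,0,0,0,0,0,0.6],[-0.03,0,0,0,0,0,0.6],[-0.04,0,0,0,0,0,0.6],[-0.03,-0.04,0,0,0,0,0.6],[0,-0.045,0.02,-0.14,0,0,0.35],[0,-0.04,0.02,-0.14,0,0,0.35],[0,-0.01,0.04,-0.14,0,0,0.35],[0,0,0.04,-0.14,0,0,0.35],[0,0,0.03,-0.14,0,0,0.35],[0,0,0,-0.14,0,0,0.35],[0,0,0,-0.14,0,0,0.35],[0,0,0,-0.14,0,0,0.35],[0,0,0,0,0,0,0.35]]]' 
python3 -c "
from h import *
togo([.4263,.2944,.15],.108)
cv2.imwrite('pics/s4.png',np.hstack([cv2.resize(optics.read_camera('side')['frame'][220:420,20:300],None,fx=2,fy=2),cv2.resize(optics.read_camera('top')['frame'][150:330,60:180],(240,400))]))"
```

```text
t: 12.85
tool_pos: [0.4649, 0.1865, 0.2431]
orientation: [0.247, 1.537, -0.238]
force: [-0.3, 0.7, -0.0]
opening: 0.0324
t 12.85 shift [ 0.0926  0.0902 -0.0714] turn [-0.418  0.021 -0.005] pos [0.4649 0.1865 0.2431] F [-0.3  0.7 -0. ] op 0.0324 q6 0.59
```

View pics/s4.png

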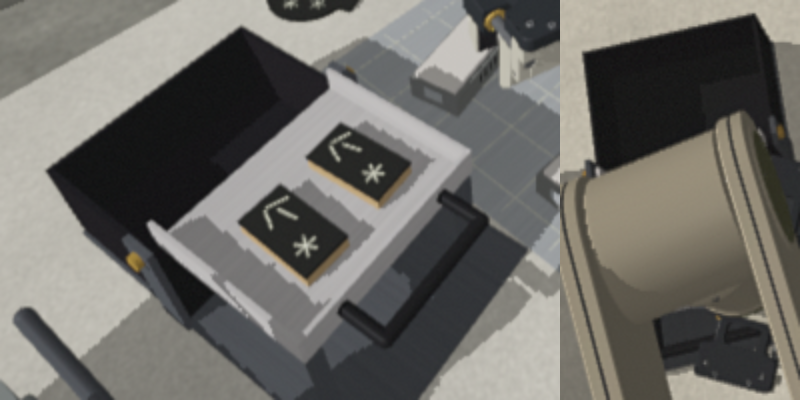

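Both blocks lie in the pan. In the side crop the handle bar runs from (385,335) to (480,215). I'll check the predicted handle against this.

```bash
python3 -c "
from h import *
c=optics.read_camera('side')
a=.1076;h=np.array([.6251,.3159]);ex=np.array([np.cos(a),np.sin(a)]);ey=np.array([-ex[1],ex[0]])
P=[list(h-.2*ex+s*.055*ey)+[.114] for s in(1,-1)]
P+=[list(h-.154*ex+s*.091*ey)+[.128] for s in(1,-1)]+[list(h+s*.091*ey)+[.128] for s in(1,-1)]
print(((proj(c,P)-[20,220])*2).round(0).tolist())
"
```

```text
[[389.0, 336.0], [487.0, 220.0], [299.0, 330.0], [469.0, 149.0], [159.0, 212.0], [335.0, 66.0]]
```

```bash
python3 -m inch '[[[0.01,0.03,-0.023,0,0.02,0,0.34],[0.01,0.03,-0.023,0,0,0,0.34],[0.01,0.025,-0.02,0,0,0,0.34],[0,0,0,-0.14,0,0,0.34],[0,0,0,-0.14,0,0,0.34],[0,0,0,-0.13,0,0,0.34],[0,0,0,0,0,0,0.34]]]' 
python3 -c "
from h import *
togo([.4263,.2944,.112],.108)"
```

```text
t: 13.7
tool_pos: [0.427, 0.2936, 0.2124]
orientation: [-0.059, 1.568, 0.073]
force: [-0.9, 0.2, 0.5]
opening: 0.0313
t 13.7 shift [ 0.1004 -0.     -0.0009] turn [-0.024  0.003 -0.009] pos [0.427  0.2936 0.2124] F [-0.9  0.2  0.5] op 0.0313 q6 0.41
```

```bash
python3 -m inch '[[[0.02,0,-0.001,-0.02,0,0,0.34],[0.025,0,0,0,0,0,0.34],[0.022,0,0,0,0,0,0.34],[0.015,0,0,0,0,0,0.34],[0.006,0,0,0,0,0,0.34],[0,0,0,0,0,0,0.34]]]' 
python3 -c "
from h import *
togo([.4263,.2944,.112],.108)"
```

```text
t: 14.3
tool_pos: [0.4272, 0.2953, 0.1234]
orientation: [-0.046, 1.564, 0.063]
force: [0.5, 0.4, 0.1]
opening: 0.0316
t 14.3 shift [ 0.0113 -0.0009 -0.001 ] turn [-0.038  0.006 -0.01 ] pos [0.4272 0.2953 0.1234] F [0.5 0.4 0.1] op 0.0316 q6 0.43
```

```bash
python3 -m inch '[[[0.01,0,-0.001,-0.03,0,-0.005,0.34],[0,0,0,0,0,0,0.34],[0,0,0,0,0,0,0],[0,0,0,0,0,0,0],[0,0,0,0,0,0,0],[0,0,0,0,0,0,0]]]' 12
python3 -c "
from h import *
togo([.4263,.2944,.112],.108)"
```

```text
t: 14.9
tool_pos: [0.4279, 0.2963, 0.1159]
orientation: [-0.071, 1.559, 0.082]
force: [-1.0, -0.6, -3.1]
opening: 0.0116
t 14.9 shift [ 0.0039 -0.0018 -0.0018] turn [-0.01   0.01  -0.007] pos [0.4279 0.2963 0.1159] F [-1.  -0.6 -3.1] op 0.0116 q6 0.41
```

```bash
python3 -m inch '[[[-0.017,0,0.002,0,0,0,0],[-0.017,0,0.003,0,0,0,0],[-0.017,0,0.005,0,0,0,0],[-0.016,0,0.006,0,0,0,0],[-0.016,0,0.008,0,0,0,0],[-0.015,0,0.009,0,0,0,0],[0,0,0,0,0,0,0]]]' 
python3 -c "
from h import *
s=telemetry.read_state();a=.108;d=np.array(s['tool_pos'])-[.4279,.2963,.1159]
print('dx',d[0]*np.cos(a)+d[1]*np.sin(a),'dy',-d[0]*np.sin(a)+d[1]*np.cos(a),'dz',d[2])
togo([.4263,.2944,.112],.108)"
```

```text
t: 15.6
tool_pos: [0.461, 0.3002, 0.2173]
orientation: [-0.069, 1.557, 0.085]
force: [0.3, -1.8, -1.0]
opening: 0.0115
dx 0.033299811159019754 dy 0.00032426112960965954 dz 0.10137315450123241
t 15.6 shift [ 0.1048 -0.0034 -0.0364] turn [-0.01   0.012 -0.01 ] pos [0.461  0.3002 0.2173] F [ 0.3 -1.8 -1. ] op 0.0115 q6 0.38
```

```bash
python3 -m inch '[[[-0.011,0,0.010,0,0,0,0],[-0.0135,0,0.0112,0,0,0,0],[-0.0122,0,0.0125,0,0,0,0],[-0.011,0,0.0136,0,0,0,0],[-0.0098,0,0.0142,0,0,0,0],[-0.008,0,0.0145,0,0,0,0],[0,0,0,0,0,0,0],[0,0,0,0,0,0,0],[0,0,0,0,0,0,0],[0,0,0,0,0,0,0],[0,0,0,0,0,0,0],[0,0,0,0,0,0,0],[0,0,0,0,0,0,0],[0,0,0,0,0,0,0],[0,0,0,0,0,0,0],[0,0,0,0,0,0,0],[0,0,0,0,0,0,0],[0,0,0,0,0,0,0]]]' 
python3 -c "
from h import *
s=telemetry.read_state();a=.108;d=np.array(s['tool_pos'])-[.4279,.2963,.1159]
print('dx',d[0]*np.cos(a)+d[1]*np.sin(a),'dy',-d[0]*np.sin(a)+d[1]*np.cos(a),'dz',d[2])
togo([.4279,.2963,.1159],.108)
cv2.imwrite('pics/s5.png',np.hstack([cv2.resize(optics.read_camera('side')['frame'][220:420,20:300],None,fx=2,fy=2),cv2.resize(optics.read_camera('top')['frame'][150:330,60:180],(240,400))]))"
```

```text
t: 17.4
tool_pos: [0.5255, 0.3079, 0.2787]
orientation: [-0.074, 1.579, 0.087]
force: [-2.9, -0.8, 3.1]
opening: 0.0115
dx 0.09829354610133824 dy 0.0010033690407276735 dz 0.16277933630575014
t 17.4 shift [ 0.1637 -0.003  -0.0967] turn [-0.006 -0.009 -0.009] pos [0.5255 0.3079 0.2787] F [-2.9 -0.8  3.1] op 0.0115 q6 0.34
```

View pics/s5.png

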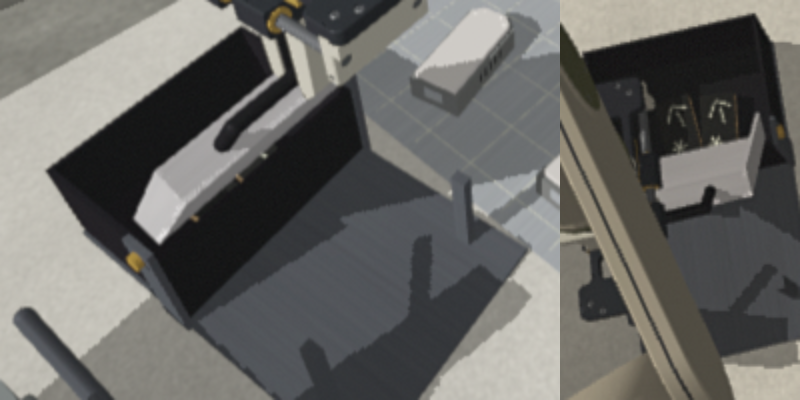

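The top view shows both blocks in the caddy, with the pan at about 56°. I'll go on to 60° and hold a moment before lowering.

```bash
python3 -m inch '[[[-0.0025,0,0.007,0,0,0,0],[-0.002,0,0.006,0,0,0,0],[0,0,0,0,0,0,0],[0,0,0,0,0,0,0],[0,0,0,0,0,0,0],[0,0,0,0,0,0,0],[0,0,0,0,0,0,0],[0,0,0,0,0,0,0],[0,0,0,0,0,0,0],[0,0,0,0,0,0,0],[0,0,0,0,0,0,0],[0,0,0,0,0,0,0]]]' 
python3 -c "
from h import *
s=telemetry.read_state();a=.108;d=np.array(s['tool_pos'])-[.4279,.2963,.1159]
print('dx',d[0]*np.cos(a)+d[1]*np.sin(a),'dz',d[2],s['force'])"
python3 -m inch '[[[0.0085,0,-0.0153,0,0,0,0],[0.0098,0,-0.0145,0,0,0,0],[0.011,0,-0.0136,0,0,0,0],[0.0121,0,-0.0125,0,0,0,0],[0.0133,0,-0.0114,0,0,0,0],[0.0141,0,-0.0103,0,0,0,0],[0,0,0,0,0,0,0]]]' 
python3 -c "
from h import *
s=telemetry.read_state();a=.108;d=np.array(s['tool_pos'])-[.4279,.2963,.1159]
print('dx',d[0]*np.cos(a)+d[1]*np.sin(a),'dy',-d[0]*np.sin(a)+d[1]*np.cos(a),'dz',d[2],s['force'])"
```

```text
t: 18.7
tool_pos: [0.5376, 0.3096, 0.2848]
orientation: [-0.074, 1.58, 0.088]
force: [-2.0, -1.6, 3.4]
opening: 0.0116
dx 0.11045913404431643 dz 0.1689074342125278 [-1.96992231 -1.55983176  3.43152978]
t: 19.4
tool_pos: [0.4582, 0.2997, 0.2111]
orientation: [-0.075, 1.58, 0.084]
force: [-2.5, 0.7, -1.1]
opening: 0.0117
dx 0.03044542425636657 dy 0.00016469395885311414 dz 0.09519032275979328 [-2.45542031  0.71621749 -1.13438702]
```

```bash
python3 -m inch '[[[0.0118,0,-0.0066,0,0,0,0],[0.0157,0,-0.0076,0,0,0,0],[0.0163,0,-0.0063,0,0,0,0],[0.0165,0,-0.0048,0,0,0,0],[0.0155,0,-0.003,0,0,0,0],[0.01,0,-0.0015,0,0,0,0],[0,0,0,0,0,0,0],[0,0,0,0,0,0,0]]]' 
python3 -c "
from h import *
s=telemetry.read_state();a=.108;d=np.array(s['tool_pos'])-[.4279,.2963,.1159]
print('dx',d[0]*np.cos(a)+d[1]*np.sin(a),'dy',-d[0]*np.sin(a)+d[1]*np.cos(a),'dz',d[2],s['force'])"
```

```text
t: 20.2
tool_pos: [0.4287, 0.2964, 0.1241]
orientation: [-0.077, 1.58, 0.082]
force: [-3.1, -0.7, -0.4]
opening: 0.0115
dx 0.000790994946183206 dy -3.232792496211495e-05 dz 0.008164770255502704 [-3.06999236 -0.72325281 -0.41507785]
```

```bash
python3 -m inch '[[[0.004,0,0,0,0,0,0],[0.003,0,0,0,0,0,0],[0,0,0,0,0,0,0],[0,0,0,0,0,0,0.34],[0,0,0,0,0,0,0.34],[0,0,0,0,0,0,0.34],[-0.02,0,0,0,0,0,0.34],[-0.04,0,0,0,0,0,0.34],[-0.04,0,0,0,0,0,0.34],[-0.02,0,0,0,0,0,0.34]]]' 
python3 -c "
from h import *
togo([.4441,-.1282,.2],1.57)
f=optics.read_camera('top')['frame'];cv2.imwrite('pics/top6.png',f)
cv2.imwrite('pics/c6.png',cv2.resize(f[195:320,290:440],None,fx=4.5,fy=4.5,interpolation=cv2.INTER_CUBIC))"
```

```text
t: 21.2
tool_pos: [0.4305, 0.2956, 0.2412]
orientation: [-0.076, 1.581, 0.081]
force: [0.4, -0.1, -0.4]
opening: 0.0317
t 21.2 shift [ 0.04   -0.4232 -0.0283] turn [-1.47  -0.007 -0.012] pos [0.4305 0.2956 0.2412] F [ 0.4 -0.1 -0.4] op 0.0317 q6 0.4
```

View pics/c6.png

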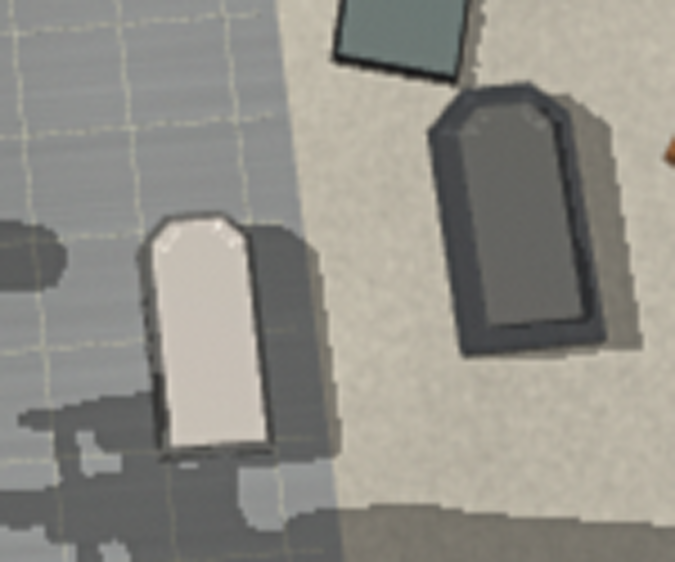

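The clear view shows the boss corners (488,328), (585,318), (455,130), (478,110), (530,104) and (553,126), and case R's top. I'll fit both.

```bash
python3 - <<'E'
from h import *
c=optics.read_camera('top');o=(290,195)
T26=[(a,b,26) for a,b,_ in T]
def go(n,loc,px,g=[.5,-.2,0],o=o):
    u=uncrop(px,o,4.5);x,e=fit(c,loc,u,g);print(n,x.round(4),np.degrees(x[2]).round(2),e.round(2));return x
go('boss',T26,[(488,328),(585,318),(455,130),(478,110),(530,104),(553,126)])
go('bossrear+edge',[T26[i] for i in(0,1,2,5)],[(488,328),(585,318),(455,130),(553,126)])
go('R',T,[(170,448),(270,441),(152,250),(170,222),(223,218),(246,240)])
E
```

```text
boss [ 0.5274 -0.3482  0.0077] 0.44 1.35
bossrear+edge [ 0.5273 -0.3478  0.013 ] 0.75 1.09
R [ 0.4763 -0.1709 -0.0062] -0.35 0.96
```

Case R was knocked: it now sits at about (0.476,-0.171). I'll refine R and the boss by edge alignment, and check P and Q for occlusion too.

```bash
cat >> h.py <<'E'
def refine(c,img,outs,x0):
    # maximise mean gradient along normals of the given outlines (list of closed polygons, local mm)
    g=cv2.GaussianBlur(cv2.cvtColor(img,cv2.COLOR_BGR2GRAY).astype(np.float32),(0,0),.7)
    m=cv2.magnitude(cv2.Sobel(g,5,1,0),cv2.Sobel(g,5,0,1));m=np.minimum(m,120)
    L=[]
    for o in outs:
        o=np.array(o,float)
        for p,q in zip(o,np.roll(o,-1,0)):
            n=max(4,int(np.linalg.norm(q-p)/2));L+=[p+(q-p)*t for t in np.linspace(0,1,n)]
    L=np.array(L)
    def f(p):
        a=p[2];R=np.array([[np.cos(a),-np.sin(a)],[np.sin(a),np.cos(a)]])
        u=proj(c,np.c_[L[:,:2]/1000@R.T+p[:2],L[:,2]/1000]).astype(np.float32)
        return -cv2.remap(m,u[:,0].copy(),u[:,1].copy(),cv2.INTER_LINEAR).mean()
    from scipy.optimize import brute,fmin
    r=[(x0[0]-.006,x0[0]+.006),(x0[1]-.006,x0[1]+.006),(x0[2]-.06,x0[2]+.06)]
    x=brute(f,r,Ns=13,finish=fmin);return x,-f(x)
def octo(hx,hy,ch,z): return [(-hx,hy,z),(-hx,-hy,z),(hx-ch,-hy,z),(hx,-hy+ch,z),(hx,hy-ch,z),(hx-ch,hy,z)]
E
python3 - <<'E'
from h import *
c=optics.read_camera('top');f=cv2.imread('pics/top6.png')
top=lambda z:octo(60,25,11.1,z)
print('boss',refine(c,f,[top(26)],[.5274,-.348,.01]))
print('boss+plate',refine(c,f,[top(26),octo(73,38,24,20)],[.5274,-.348,.01]))
print('R',refine(c,f,[top(36)],[.4763,-.1709,-.006]))
print('R+rim',refine(c,f,[top(36),octo(65,30,14,30)],[.4763,-.1709,-.006]))
togo([.4763,-.1709,.2],1.56)
E
```

```text
boss (array([ 0.52932895, -0.34758913,  0.01039233]), np.float32(97.61545))
boss+plate (array([ 0.52864198, -0.3470041 ,  0.01004736]), np.float32(102.65865))
R (array([ 0.47659949, -0.17008466, -0.01570726]), np.float32(119.999084))
R+rim (array([ 0.47928715, -0.16798637, -0.01635907]), np.float32(106.04449))
t 21.35 shift [ 0.0376 -0.4689 -0.0005] turn [-1.46  -0.007 -0.012] pos [0.4304 0.2956 0.2392] F [-1.  -0.1 -0.3] op 0.0316 q6 0.4
```

```bash
python3 -m inch '[[[0,-0.045,0.003,0,0,0,0.5],[0,-0.045,0,0,0,0,1],[0,-0.045,0,0,0,0,1],[0,-0.045,0,0,0,0,1],[0,-0.045,0,0,0,0,1],[0,-0.045,0,0,0,0,1],[0,-0.045,0,0,0,0,1],[0,-0.045,0,0,0,0,1],[0,-0.045,0,0,0,0,1],[0,-0.035,0,0,0,0,1],[0,0,0,0,0,0,1]]]' 
python3 -m inch '[[[0,0,0,0.14,0,0,1],[0,0,0,0.14,0,0,1],[0,0,0,0.14,0,0,1],[0,0,0,0.14,0,0,1],[0,0,0,0.14,0,0,1],[0,0,0,0.14,0,0,1],[0,0,0,0.14,0,0,1],[0,0,0,0.14,0,0,1],[0,0,0,0.14,0,0,1],[0,0,0,0.14,0,0,1],[0,0,0,0.14,0,0,1],[0,0,0,0.1,0,0,1],[0,0,0,0,0,0,1]]]' 
python3 -c "
from h import *
togo([.4765,-.170,.06],1.558)"
```

```text
t: 22.45
tool_pos: [0.4719, -0.1567, 0.2183]
orientation: [-0.079, 1.6, 0.087]
force: [-1.7, 0.3, -0.4]
opening: 0.093
t: 23.75
tool_pos: [0.4627, -0.145, 0.1964]
orientation: [1.217, 1.251, -1.266]
force: [-0.7, 0.6, 0.9]
opening: 0.0931
t 23.75 shift [0.1348 0.0226 0.0269] turn [-0.017 -0.018  0.059] pos [ 0.4627 -0.145   0.1964] F [-0.7  0.6  0.9] op 0.0931 q6 1.2
```

```bash
python3 -m inch '[[[0,0,0,-0.017,-0.018,0.059,1],[0.02,0.012,0.023,0,0,0,1],[0.03,0,0,0,0,0,1],[0.03,0,0,0,0,0,1],[0.03,0,0,0,0,0,1],[0.01,0,0,0,0,0,1],[0,0,0,0,0,0,1]]]' 
python3 -c "
from h import *
togo([.4765,-.170,.023],1.558)
cv2.imwrite('pics/s7.png',cv2.resize(optics.read_camera('side')['frame'][130:300,240:480],None,fx=3,fy=3))"
```

```text
t: 24.45
tool_pos: [0.4732, -0.164, 0.0695]
orientation: [1.201, 1.215, -1.198]
force: [0.2, -0.1, -0.7]
opening: 0.0929
t 24.45 shift [0.0465 0.0032 0.0061] turn [ 0.026 -0.001 -0.001] pos [ 0.4732 -0.164   0.0695] F [ 0.2 -0.1 -0.7] op 0.0929 q6 1.12
```

View pics/s7.png

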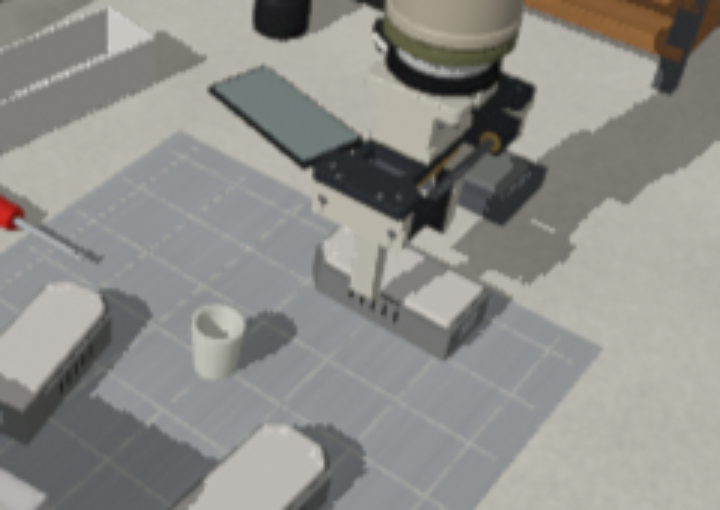

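The gripper straddles case R at its middle and is well aligned. I'll descend and grip.

```bash
python3 -m inch '[[[0.012,0.003,0.006,0.026,0,0,1],[0.018,0,0,0,0,0,1],[0.01,0,0,0,0,0,1],[0.003,0,0,0,0,0,1],[0,0,0,0,0,0,1]]]' 
python3 -c "
from h import *
togo([.4765,-.170,.023],1.558)"
```

```text
t: 25.0
tool_pos: [0.4821, -0.1719, 0.0336]
orientation: [1.219, 1.194, -1.209]
force: [1.2, 1.2, -0.1]
opening: 0.093
t 25.0 shift [ 0.0105 -0.0057 -0.0019] turn [ 0.003  0.004 -0.011] pos [ 0.4821 -0.1719  0.0336] F [ 1.2  1.2 -0.1] op 0.093 q6 1.14
```

```bash
python3 -m inch '[[[0.01,-0.005,-0.002,0.003,0.004,-0.011,1],[0,0,0,0,0,0,1]]]' 
python3 -m inch '[[[0,0,0,0,0,0,0.5],[0,0,0,0,0,0,0.5],[0,0,0,0,0,0,0.5],[0,0,0,0,0,0,0.5],[0,0,0,0,0,0,0.5],[0,0,0,0,0,0,0.5]]]' 25
python3 -c "
from h import *
togo([.4765,-.170,.11],1.57)"
```

```text
t: 25.2
tool_pos: [0.478, -0.1701, 0.0246]
orientation: [1.219, 1.202, -1.217]
force: [-0.2, 0.5, -0.9]
opening: 0.0932
t: 25.8
tool_pos: [0.4786, -0.1704, 0.0256]
orientation: [1.219, 1.201, -1.216]
force: [-0.0, 0.5, -0.5]
opening: 0.0597
t 25.8 shift [-0.0844 -0.0019 -0.0003] turn [-0.011  0.001 -0.003] pos [ 0.4786 -0.1704  0.0256] F [-0.   0.5 -0.5] op 0.0597 q6 1.14
```

```bash
python3 -m inch '[[[-0.02,0,0,0,0,0,0.5],[-0.03,0,0,0,0,0,0.5],[-0.025,0,0,0,0,0,0.5],[0,0.011,0.03,0,0,0,0.5],[0,0.013,0.04,0,0,0,0.5],[0,0.013,0.04,0,0,0,0.5],[0,0.01,0.035,0,0,0,0.5],[0,0.003,0.015,-0.02,0,0,0.5],[0,0,0,0,0,0,0.5]]]' 
python3 -c "
from h import *
togo([.531,-.3475,.075],1.581)"
```

```text
t: 26.7
tool_pos: [0.526, -0.3349, 0.1005]
orientation: [1.201, 1.216, -1.201]
force: [-0.3, 0.3, -1.4]
opening: 0.0599
t 26.7 shift [0.0255 0.0049 0.0127] turn [ 0.001 -0.001  0.001] pos [ 0.526  -0.3349  0.1005] F [-0.3  0.3 -1.4] op 0.0599 q6 0.91
```

```bash
python3 -m inch '[[[0,0.004,0.01,0,0,0,0.5],[0.016,0.001,0.002,0,0,0,0.5],[0.009,0,0,0,0,0,0.5],[0,0,0,0,0,0,0.5]]]' 
python3 -c "
from h import *
togo([.531,-.3475,.055],1.581)
cv2.imwrite('pics/s8.png',np.hstack([cv2.resize(optics.read_camera(n)['frame'][y:y+110,x:x+110],(400,400),interpolation=cv2.INTER_CUBIC) for n,x,y in(('side',340,130),('top',350,190))]))"
```

```text
t: 27.1
tool_pos: [0.5305, -0.3447, 0.0718]
orientation: [1.202, 1.22, -1.202]
force: [0.0, -0.4, -2.8]
opening: 0.06
t 27.1 shift [0.0168 0.0005 0.0029] turn [ 0.001 -0.004  0.003] pos [ 0.5305 -0.3447  0.0718] F [ 0.  -0.4 -2.8] op 0.06 q6 0.9
```

View pics/s8.png

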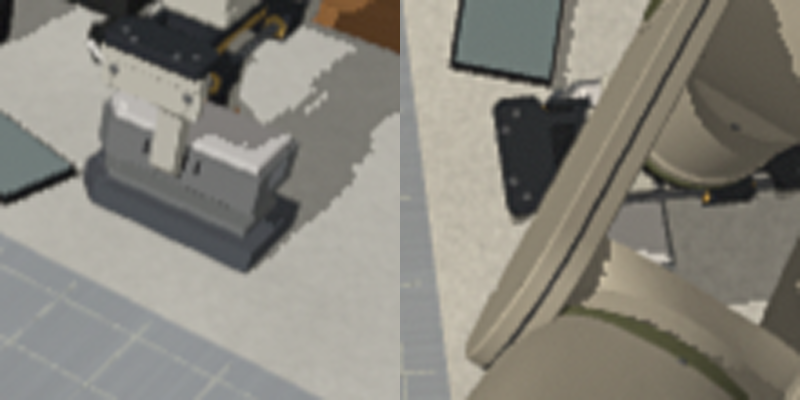

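The case hangs aligned over the base, with the chamfers the same way. I'll do the last y correction and lower.

```bash
python3 -m inch '[[[0,0.0005,0.0026,0,0,0,0.5],[0.008,0,0,0,0,0,0.5],[0.006,0,0,0,0,0,0.5],[0,0,0,0,0,0,0.5]]]' 
python3 -c "
from h import *
togo([.531,-.3475,.0456],1.581)"
```

```text
t: 27.6
tool_pos: [0.5322, -0.3472, 0.0592]
orientation: [1.201, 1.217, -1.2]
force: [-0.3, 0.7, -1.9]
opening: 0.06
t 27.6 shift [ 0.0136 -0.0012  0.0003] turn [ 0.002 -0.002  0.001] pos [ 0.5322 -0.3472  0.0592] F [-0.3  0.7 -1.9] op 0.06 q6 0.9
```

```bash
python3 -m inch '[[[0.005,-0.001,0,0,0,0,0.5],[0.003,0,0,0,0,0,0.5],[0.003,0,0,0,0,0,0.5],[0.002,0,0,0,0,0,0.5],[0,0,0,0,0,0,0.5]]]' 
python3 -c "
from h import *
togo([.531,-.3475,.0456],1.581)"
```

```text
t: 28.1
tool_pos: [0.5313, -0.3473, 0.0457]
orientation: [1.201, 1.217, -1.2]
force: [-0.4, 0.6, 0.0]
opening: 0.0593
t 28.1 shift [ 0.0001 -0.0003  0.0002] turn [ 0.002 -0.002  0.001] pos [ 0.5313 -0.3473  0.0457] F [-0.4  0.6  0. ] op 0.0593 q6 0.9
```

It seated at the expected height with no contact force. I'll release it and go to case Q, turning the wrist −1.6 rad.

```bash
python3 -m inch '[[[0,0,0,0,0,0,0.9],[0,0,0,0,0,0,0.9],[0,0,0,0,0,0,0.9],[0,0,0,0,0,0,0.9],[-0.02,0,0,0,0,0,0.9],[-0.04,0,0,0,0,0,1],[-0.04,0,0,0,0,0,1],[-0.035,-0.005,-0.02,0,0,0,1],[0,-0.011,-0.045,0,0,0,1],[0,-0.011,-0.045,0,0,0,1],[0,-0.011,-0.045,0,0,0,1],[0,-0.011,-0.045,0,0,0,1],[0,-0.011,-0.045,0,0,0,1],[0,-0.011,-0.045,0,0,0,1],[0,-0.011,-0.045,0,0,0,1],[0,-0.011,-0.045,0,0,0,1],[0,-0.005,-0.03,0,0,0,1],[0,0,0,0,0,0,1]]]' 
python3 -c "
from h import *
togo([.4374,.0727,.18],1.581)"
```

```text
t: 29.9
tool_pos: [0.426, 0.0736, 0.1894]
orientation: [1.209, 1.205, -1.195]
force: [-0.2, 0.1, -0.1]
opening: 0.0932
t 29.9 shift [0.0096 0.0113 0.001 ] turn [-0.002 -0.    -0.011] pos [0.426  0.0736 0.1894] F [-0.2  0.1 -0.1] op 0.0932 q6 1.62
```

```bash
python3 -m inch '[[[0,0,0,-0.14,0,0,1],[0,0,0,-0.14,0,0,1],[0,0,0,-0.14,0,0,1],[0,0,0,-0.14,0,0,1],[0,0,0,-0.14,0,0,1],[0,0,0,-0.14,0,0,1],[0,0,0,-0.14,0,0,1],[0,0,0,-0.14,0,0,1],[0,0,0,-0.14,0,0,1],[0,0,0,-0.14,0,0,1],[0,0,0,-0.1,0,0,1],[0,0,0,0,0,0,1]]]' 
python3 -c "
from h import *
togo([.4374,.0727,.08],-.04)
cv2.imwrite('pics/s9.png',cv2.resize(optics.read_camera('side')['frame'][120:370,120:480],None,fx=2.2,fy=2.2))"
```

```text
t: 31.1
tool_pos: [0.4291, 0.0659, 0.1916]
orientation: [-0.001, 1.554, -0.005]
force: [0.4, 1.0, 0.0]
opening: 0.0928
t 31.1 shift [0.1117 0.0072 0.0064] turn [0.037 0.017 0.003] pos [0.4291 0.0659 0.1916] F [0.4 1.  0. ] op 0.0928 q6 0.04
```

View pics/s9.png

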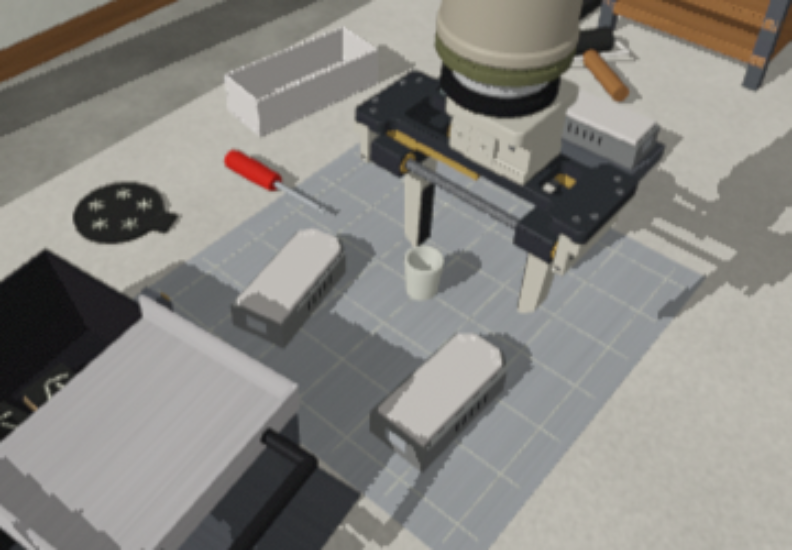

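Case R is seated on the base, P and Q stand where they were, the pan is level and empty, and the blocks are in the caddy. I'll refine Q and P in the side image numerically.

```bash
python3 - <<'E'
from h import *
c=optics.read_camera('side');f=c['frame'];ct=optics.read_camera('top');f0=cv2.imread('pics/top0.png')
o=[octo(60,25,11.1,36)]
for n,x in(('Q',[.4374,.0727,-1.611]),('P',[.628,.0635,-1.387]),):
    print(n,'side',refine(c,f,o,x),'top0',refine(ct,f0,o,x))
print('R on base side',refine(c,f,[octo(60,25,11.1,56)],[.529,-.3475,.01]))
E
```

```text
Q side (array([ 0.43807766,  0.07661683, -1.58855898]), np.float32(117.4323)) top0 (array([ 0.43664666,  0.07221672, -1.59570895]), np.float32(119.615036))
P side (array([ 0.6320093 ,  0.06984207, -1.3631787 ]), np.float32(114.04142)) top0 (array([ 0.63116827,  0.06554009, -1.3649746 ]), np.float32(119.71364))
R on base side (array([ 0.52799834, -0.33845558, -0.03096181]), np.float32(80.56213))
```

```bash
python3 -m inch '[[[0,0.007,0.006,0.02,0.017,0.003,1],[0.025,0,0,0,0,0,1],[0.035,0,0,0,0,0,1],[0.035,0,0,0,0,0,1],[0.025,0,0,0,0,0,1],[0,0,0,0,0,0,1]]]' 
python3 -c "
from h import *
togo([.4367,.0722,.0245],-.025)"
```

```text
t: 31.85
tool_pos: [0.4378, 0.0726, 0.0703]
orientation: [0.035, 1.565, -0.035]
force: [-0.2, -0.0, 0.3]
opening: 0.0933
t 31.85 shift [ 0.0458 -0.0004 -0.0014] turn [-0.019  0.005 -0.   ] pos [0.4378 0.0726 0.0703] F [-0.2 -0.   0.3] op 0.0933 q6 0.09
```

```bash
python3 -m inch '[[[0.015,0,-0.001,-0.019,0,0,1],[0.018,0,0,0,0,0,1],[0.008,0,0,0,0,0,1],[0,0,0,0,0,0,1]]]' 
python3 -c "
from h import *
togo([.4367,.0722,.0245],-.025)"
```

```text
t: 32.25
tool_pos: [0.4398, 0.0724, 0.0325]
orientation: [0.024, 1.562, -0.024]
force: [0.5, -0.9, 0.7]
opening: 0.0928
t 32.25 shift [ 0.008  -0.0003 -0.0031] turn [-0.005  0.009 -0.   ] pos [0.4398 0.0724 0.0325] F [ 0.5 -0.9  0.7] op 0.0928 q6 0.08
```

```bash
python3 -m inch '[[[0.007,0,-0.003,-0.005,0.008,0,1],[0,0,0,0,0,0,1],[0,0,0,0,0,0,0.5],[0,0,0,0,0,0,0.5],[0,0,0,0,0,0,0.5],[0,0,0,0,0,0,0.5],[0,0,0,0,0,0,0.5],[0,0,0,0,0,0,0.5]]]' 25
python3 -c "
from h import *
togo([.531,-.3475,.14],1.581)"
```

```text
t: 33.05
tool_pos: [0.4398, 0.0727, 0.0294]
orientation: [0.021, 1.564, -0.02]
force: [1.3, 0.3, 0.2]
opening: 0.0594
t 33.05 shift [-0.1102 -0.4176  0.1027] turn [ 1.535  0.005 -0.005] pos [0.4398 0.0727 0.0294] F [1.3 0.3 0.2] op 0.0594 q6 0.07
```

```bash
python3 -m inch '[[[-0.02,0,0,0,0,0,0.5],[-0.04,0,0,0,0,0,0.5],[-0.045,0,0,0,0,0,0.5],[-0.04,0,0,0,0,0,0.5],[0,-0.03,0.005,0,0,0,0.5],[0,-0.045,0.01,0,0,0,0.5],[0,-0.045,0.01,0,0,0,0.5],[0,-0.045,0.01,0,0,0,0.5],[0,-0.045,0.01,0,0,0,0.5],[0,-0.045,0.01,0,0,0,0.5],[0,-0.045,0.01,0,0,0,0.5],[0,-0.045,0.01,0,0,0,0.5],[0,-0.04,0.01,0,0,0,0.5],[0,-0.02,0.01,0,0,0,0.5],[0,0,0,0,0,0,0.5]]]' 
python3 -m inch '[[[0,0,0,-0.14,0,0,0.5],[0,0,0,-0.14,0,0,0.5],[0,0,0,-0.14,0,0,0.5],[0,0,0,-0.14,0,0,0.5],[0,0,0,-0.14,0,0,0.5],[0,0,0,-0.14,0,0,0.5],[0,0,0,-0.14,0,0,0.5],[0,0,0,-0.14,0,0,0.5],[0,0,0,-0.14,0,0,0.5],[0,0,0,-0.14,0,0,0.5],[0,0,0,-0.14,0,0,0.5],[0,0,0,0,0,0,0.5]]]' 
python3 -c "
from h import *
togo([.529,-.3473,.11],1.581)"
```

```text
t: 34.55
tool_pos: [0.5221, -0.3501, 0.1743]
orientation: [0.019, 1.571, -0.015]
force: [-0.3, 0.8, -2.9]
opening: 0.0599
t: 35.75
tool_pos: [0.5173, -0.3376, 0.1663]
orientation: [-1.202, 1.201, 1.237]
force: [0.4, -0.0, -3.3]
opening: 0.0598
t 35.75 shift [ 0.0559 -0.0123 -0.0108] turn [ 0.004  0.015 -0.014] pos [ 0.5173 -0.3376  0.1663] F [ 0.4 -0.  -3.3] op 0.0598 q6 -2.25
```

```bash
python3 -m inch '[[[0,-0.006,-0.005,0.004,0.015,-0.014,0.5],[0.02,-0.005,-0.005,0,0,0,0.5],[0.02,0,0,0,0,0,0.5],[0.01,0,0,0,0,0,0.5],[0,0,0,0,0,0,0.5]]]' 
python3 -c "
from h import *
togo([.529,-.3473,.092],1.581)
cv2.imwrite('pics/s10.png',np.hstack([cv2.resize(optics.read_camera(n)['frame'][y:y+110,x:x+110],(400,400),interpolation=cv2.INTER_CUBIC) for n,x,y in(('side',340,130),('top',350,190))]))"
```

```text
t: 36.25
tool_pos: [0.5304, -0.3468, 0.1151]
orientation: [-1.209, 1.211, 1.2]
force: [0.1, 0.3, -1.6]
opening: 0.0603
t 36.25 shift [ 0.0231  0.0014 -0.0005] turn [-0.017 -0.003  0.004] pos [ 0.5304 -0.3468  0.1151] F [ 0.1  0.3 -1.6] op 0.0603 q6 -2.22
```

View pics/s10.png

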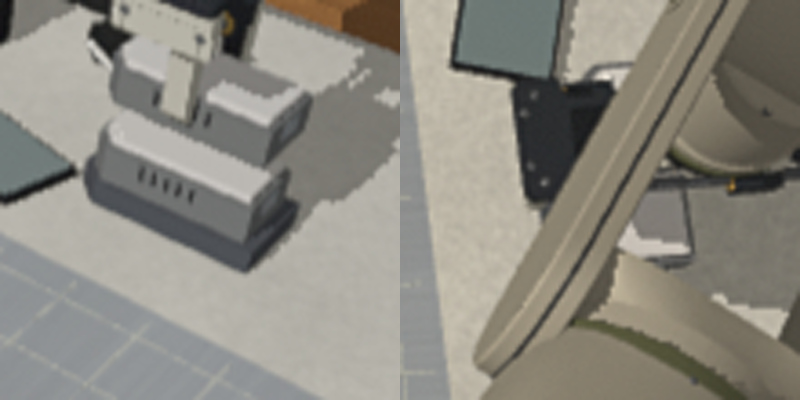

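The held case is above the seated one with the same orientation. I'll lower it.

```bash
python3 -m inch '[[[0.008,0.001,-0.0005,-0.017,-0.003,0.004,0.5],[0.008,0,0,0,0,0,0.5],[0.004,0,0,0,0,0,0.5],[0,0,0,0,0,0,0.5]]]' 
python3 -c "
from h import *
togo([.529,-.3473,.0794],1.581)"
```

```text
t: 36.75
tool_pos: [0.5315, -0.3491, 0.0983]
orientation: [-1.223, 1.203, 1.212]
force: [0.2, 0.2, -3.2]
opening: 0.06
t 36.75 shift [0.0189 0.0025 0.0019] turn [ 0.001 -0.004  0.005] pos [ 0.5315 -0.3491  0.0983] F [ 0.2  0.2 -3.2] op 0.06 q6 -2.24
```

```bash
python3 -m inch '[[[0,0.002,0.0018,0.001,-0.004,0.005,0.5],[0.005,0,0,0,0,0,0.5],[0.003,0,0,0,0,0,0.5],[0,0,0,0,0,0,0.5]]]' 
python3 -c "
from h import *
togo([.529,-.3473,.0794],1.581)"
```

```text
t: 37.15
tool_pos: [0.5295, -0.3474, 0.0901]
orientation: [-1.217, 1.204, 1.216]
force: [-0.6, -0.8, -2.0]
opening: 0.0597
t 37.15 shift [0.0107 0.0005 0.0001] turn [-0. -0.  0.] pos [ 0.5295 -0.3474  0.0901] F [-0.6 -0.8 -2. ] op 0.0597 q6 -2.24
```

```bash
python3 -m inch '[[[0.003,0,0,0,0,0,0.5],[0.002,0,0,0,0,0,0.5],[0.002,0,0,0,0,0,0.5],[0.0015,0,0,0,0,0,0.5],[0.0005,0,0,0,0,0,0.5],[0,0,0,0,0,0,0.5]]]' 
python3 -c "
from h import *
togo([.529,-.3473,.0794],1.581)"
```

```text
t: 37.75
tool_pos: [0.5295, -0.3474, 0.0804]
orientation: [-1.217, 1.204, 1.216]
force: [-0.3, 0.5, -1.8]
opening: 0.0596
t 37.75 shift [0.001  0.0005 0.0001] turn [-0.    -0.     0.001] pos [ 0.5295 -0.3474  0.0804] F [-0.3  0.5 -1.8] op 0.0596 q6 -2.24
```

```bash
python3 -m inch '[[[0,0,0,0,0,0,0.9],[0,0,0,0,0,0,0.9],[0,0,0,0,0,0,0.9],[0,0,0,0,0,0,0.9],[-0.02,0,0,0,0,0,0.9],[-0.04,0,0,0,0,0,1],[-0.04,0,0,0,0,0,1],[-0.03,0,0.01,0,0,0,1],[0,-0.01,0.04,0,0,0,1],[0,-0.011,0.045,0,0,0,1],[0,-0.011,0.045,0,0,0,1],[0,-0.011,0.045,0,0,0,1],[0,-0.011,0.045,0,0,0,1],[0,-0.011,0.045,0,0,0,1],[0,-0.011,0.045,0,0,0,1],[0,-0.011,0.045,0,0,0,1],[0,-0.01,0.03,0,0,0,1],[0,0,0,0,0,0,1]]]' 
python3 -m inch '[[[0,0,0,0.14,0,0,1],[0,0,0,0.14,0,0,1],[0,0,0,0.14,0,0,1],[0,0,0,0.14,0,0,1],[0,0,0,0.14,0,0,1],[0,0,0,0.14,0,0,1],[0,0,0,0.14,0,0,1],[0,0,0,0.14,0,0,1],[0,0,0,0.14,0,0,1],[0,0,0,0.06,0,0,1],[0,0,0,0,0,0,1]]]' 
python3 - <<'E'
from h import *
togo([.6312,.0655,.08],.206)
c=optics.read_camera('top');f=c['frame'];cs=optics.read_camera('side')
o=[octo(60,25,11.1,36)]
print('P side',refine(cs,cs['frame'],o,[.632,.0698,-1.363]))
for z in(56,86):print('stack',z,refine(c,f,[octo(60,25,11.1,z)],[.529,-.3473,.01]))
print(proj(c,[[.53,0,.045],[.53,-.02,.045]]))
E
```

```text
t: 39.55
tool_pos: [0.6278, 0.0613, 0.2211]
orientation: [-1.22, 1.201, 1.203]
force: [0.1, -0.9, 0.1]
opening: 0.093
t: 40.65
tool_pos: [0.6268, 0.0525, 0.2223]
orientation: [-0.162, 1.554, 0.149]
force: [0.3, 0.6, -0.1]
opening: 0.093
t 40.65 shift [0.1423 0.0131 0.0054] turn [-0.008  0.01   0.009] pos [0.6268 0.0525 0.2223] F [ 0.3  0.6 -0.1] op 0.093 q6 -0.19
P side (array([ 0.63200596,  0.06981436, -1.36262031]), np.float32(114.05437))
stack 56 (array([ 0.53373492, -0.35433459,  0.010085  ]), np.float32(113.05623))
stack 86 (array([ 0.52760547, -0.34540995,  0.0100898 ]), np.float32(113.54936))
[[263.26006978 251.73763762]
 [271.53479159 251.04913552]]
```

```bash
python3 -m inch '[[[0,0.01,0.004,-0.008,0.01,0.009,1],[0.03,0,0,0,0,0,1],[0.04,0,0,0,0,0,1],[0.04,0,0,0,0,0,1],[0.03,0,0,0,0,0,1],[0,0,0,0,0,0,1]]]' 
python3 -c "
from h import *
togo([.6312,.0655,.026],.206)"
```

```text
t: 41.35
tool_pos: [0.6317, 0.0665, 0.0812]
orientation: [-0.171, 1.56, 0.175]
force: [-1.3, -0.2, -0.8]
opening: 0.0932
t 41.35 shift [ 0.0552 -0.001  -0.0009] turn [ 0.015  0.005 -0.002] pos [0.6317 0.0665 0.0812] F [-1.3 -0.2 -0.8] op 0.0932 q6 -0.2
```

```bash
python3 -m inch '[[[0.018,-0.001,-0.001,0.015,0.005,0,1],[0.02,0,0,0,0,0,1],[0.01,0,0,0,0,0,1],[0.003,0,0,0,0,0,1],[0,0,0,0,0,0,1]]]' 
python3 -c "
from h import *
togo([.6312,.0655,.026],.206)"
```

```text
t: 41.85
tool_pos: [0.6349, 0.0665, 0.0328]
orientation: [-0.16, 1.56, 0.163]
force: [-0.3, 0.6, 0.1]
opening: 0.0932
t 41.85 shift [ 0.0068 -0.0002 -0.0039] turn [ 0.     0.005 -0.001] pos [0.6349 0.0665 0.0328] F [-0.3  0.6  0.1] op 0.0932 q6 -0.18
```

```bash
python3 -m inch '[[[0.006,0,-0.003,0,0.005,0,1],[0,0,0,0,0,0,1],[0,0,0,0,0,0,0.5],[0,0,0,0,0,0,0.5],[0,0,0,0,0,0,0.5],[0,0,0,0,0,0,0.5],[0,0,0,0,0,0,0.5],[0,0,0,0,0,0,0.5],[0,0,0,0,0,0,0.5]]]' 25
python3 -c "
from h import *
togo([.6312,.0655,.026],.206)"
```

```text
t: 42.75
tool_pos: [0.6346, 0.0658, 0.0308]
orientation: [-0.161, 1.559, 0.162]
force: [0.5, -0.3, -0.2]
opening: 0.0598
t 42.75 shift [ 0.0047  0.0004 -0.0034] turn [ 0.     0.005 -0.   ] pos [0.6346 0.0658 0.0308] F [ 0.5 -0.3 -0.2] op 0.0598 q6 -0.18
```

```bash
python3 -m inch '[[[-0.02,0,0,0,0,0,0.5],[-0.04,0,0,0,0,0,0.5],[-0.045,0,0,0,0,0,0.5],[-0.045,0,0,0,0,0,0.5],[-0.02,0,0,0,0,0,0.5],[0,-0.03,-0.015,0,0,0,0.5],[0,-0.042,-0.021,0,0,0,0.5],[0,-0.042,-0.021,0,0,0,0.5],[0,-0.042,-0.021,0,0,0,0.5],[0,-0.042,-0.021,0,0,0,0.5],[0,-0.042,-0.021,0,0,0,0.5],[0,-0.042,-0.021,0,0,0,0.5],[0,-0.042,-0.021,0,0,0,0.5],[0,-0.03,-0.015,0,0,0,0.5],[0,-0.02,-0.008,0,0,0,0.5],[0,0,0,0,0,0,0.5]]]' 
python3 -m inch '[[[0,0,0,-0.14,0,0,0.5],[0,0,0,-0.14,0,0,0.5],[0,0,0,-0.14,0,0,0.5],[0,0,0,-0.14,0,0,0.5],[0,0,0,-0.14,0,0,0.5],[0,0,0,-0.14,0,0,0.5],[0,0,0,-0.14,0,0,0.5],[0,0,0,-0.14,0,0,0.5],[0,0,0,-0.14,0,0,0.5],[0,0,0,-0.06,0,0,0.5],[0,0,0,0,0,0,0.5]]]' 
python3 -c "
from h import *
togo([.529,-.3474,.14],1.581)"
```

```text
t: 44.35
tool_pos: [0.521, -0.3519, 0.2003]
orientation: [-0.163, 1.568, 0.168]
force: [-0.5, -0.7, -2.1]
opening: 0.0595
t: 45.45
tool_pos: [0.5216, -0.3412, 0.1949]
orientation: [-1.209, 1.199, 1.236]
force: [0.3, 0.2, -2.1]
opening: 0.0597
t 45.45 shift [ 0.0548 -0.0078 -0.007 ] turn [ 0.008  0.013 -0.01 ] pos [ 0.5216 -0.3412  0.1949] F [ 0.3  0.2 -2.1] op 0.0597 q6 -2.25
```

```bash
python3 -m inch '[[[0,-0.004,-0.003,0.004,0.013,-0.01,0.5],[0.02,-0.003,-0.003,0,0,0,0.5],[0.02,0,0,0,0,0,0.5],[0.01,0,0,0,0,0,0.5],[0,0,0,0,0,0,0.5]]]' 
python3 -c "
from h import *
togo([.529,-.3474,.1108],1.581)"
```

```text
t: 45.95
tool_pos: [0.5311, -0.3459, 0.144]
orientation: [-1.218, 1.206, 1.21]
force: [-0.8, -0.6, -1.8]
opening: 0.0597
t 45.95 shift [ 0.0332  0.0022 -0.0014] turn [-0.004 -0.003  0.003] pos [ 0.5311 -0.3459  0.144 ] F [-0.8 -0.6 -1.8] op 0.0597 q6 -2.24
```

```bash
python3 -m inch '[[[0.005,0.001,-0.001,-0.004,0,0,0.5],[0.008,0,0,0,0,0,0.5],[0.004,0,0,0,0,0,0.5],[0,0,0,0,0,0,0.5]]]' 
python3 -c "
from h import *
togo([.529,-.3474,.1108],1.581)"
```

```text
t: 46.35
tool_pos: [0.531, -0.3475, 0.1279]
orientation: [-1.223, 1.204, 1.21]
force: [-0.1, 0.4, -2.5]
opening: 0.0597
t 46.35 shift [0.017  0.0021 0.0002] turn [-0.001 -0.005  0.006] pos [ 0.531  -0.3475  0.1279] F [-0.1  0.4 -2.5] op 0.0597 q6 -2.24
```

```bash
python3 -m inch '[[[0.003,0.0015,0,0,-0.005,0.006,0.5],[0.003,0,0,0,0,0,0.5],[0,0,0,0,0,0,0.5]]]' 
python3 -m inch '[[[0.003,0,0,0,0,0,0.5],[0.002,0,0,0,0,0,0.5],[0,0,0,0,0,0,0.5]]]' 
python3 -c "
from h import *
togo([.529,-.3474,.1108],1.581)"
```

```text
t: 46.65
tool_pos: [0.5298, -0.348, 0.1222]
orientation: [-1.217, 1.205, 1.216]
force: [-0.9, -0.2, -2.4]
opening: 0.0594
t: 46.95
tool_pos: [0.53, -0.3482, 0.1171]
orientation: [-1.217, 1.205, 1.215]
force: [0.5, 0.5, -1.5]
opening: 0.0598
t 46.95 shift [0.0063 0.001  0.0008] turn [-0.001 -0.001  0.001] pos [ 0.53   -0.3482  0.1171] F [ 0.5  0.5 -1.5] op 0.0598 q6 -2.24
```

```bash
python3 -m inch '[[[0.0015,0.001,0.0008,0,0,0,0.5],[0.002,0,0,0,0,0,0.5],[0.0015,0,0,0,0,0,0.5],[0.001,0,0,0,0,0,0.5],[0,0,0,0,0,0,0.5]]]' 
python3 -c "
from h import *
togo([.529,-.3474,.1108],1.581)"
```

```text
t: 47.45
tool_pos: [0.5291, -0.3473, 0.1109]
orientation: [-1.217, 1.205, 1.215]
force: [0.6, -0.3, -0.6]
opening: 0.0599
t 47.45 shift [ 0.0001  0.0001 -0.0001] turn [-0.001 -0.001  0.001] pos [ 0.5291 -0.3473  0.1109] F [ 0.6 -0.3 -0.6] op 0.0599 q6 -2.24
```

It reached the seated height without jamming. I'll release it, rise and pull back, then check everything.

```bash
python3 -m inch '[[[0,0,0,0,0,0,0.9],[0,0,0,0,0,0,0.9],[0,0,0,0,0,0,0.9],[0,0,0,0,0,0,0.9],[-0.02,0,0,0,0,0,0.9],[-0.04,0,0,0,0,0,1],[-0.04,0,0,0,0,0,1],[-0.03,0.02,0,0,0,0,1],[0,0.03,0.03,0,0,0,1],[0,0.03,0.04,0,0,0,1],[0,0.02,0.04,0,0,0,1],[0,0,0.04,0,0,0,1],[0,0,0.03,0,0,0,1],[0,0,0,0,0,0,1],[0,0,0,0,0,0,1]]]' 
python3 - <<'E'
from h import *
c=optics.read_camera('top');f=c['frame'];cs=optics.read_camera('side');fs=cs['frame']
print('stack z116',refine(c,f,[octo(60,25,11.1,116)],[.529,-.3473,.01]))
r=lambda a:cv2.resize(a,(400,290),interpolation=cv2.INTER_AREA)
cv2.imwrite('pics/s11.png',np.vstack([np.hstack([cv2.resize(f[150:330,60:300],(400,300)),cv2.resize(f[130:280,350:450],(200,300)),]),np.hstack([cv2.resize(fs[80:230,300:450],(300,300)),cv2.resize(fs[220:420,20:300],(300,300))])]))
E
```

```text
t: 48.95
tool_pos: [0.424, -0.1641, 0.2482]
orientation: [-1.223, 1.204, 1.206]
force: [-0.0, 0.1, 0.8]
opening: 0.0932
stack z116 (array([ 0.5272179 , -0.34751339,  0.06281472]), np.float32(67.146484))
```

View pics/s11.png

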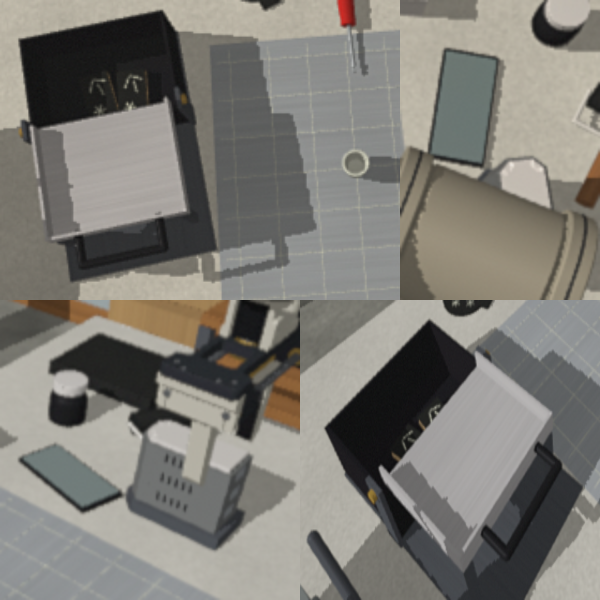

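The pictures show two blocks in the caddy, the pan level and empty, three cases nested without gaps on the base, and the bystanders in place.

```bash
python3 -c "
from plant import workorder;print(workorder.close_job())"
```

```text
the job is handed in; nothing more can be done
None
```

The table is cleared and the job is handed in, at about 49 s of the 208 s allowed. No verdict came back.

- **Blocks:** Both blocks present went into the pan. I tipped it to about 56° and then 60°, held it there, and lowered it level again. The last pictures show both blocks in the caddy and the pan level and empty.
- **Cases:** All three cases present are stacked on the base. The first and third were let go at their seated height and the second 1 mm above it. None met any notable force on the way down. The last side picture shows no gaps between them.
- **A knock on the way:** One case was knocked about 5 cm aside during the run. I spotted it in a picture and measured it again before picking it up.
- **Other things:** The water pot, phone and gouge look to be where they started. The gripper was open and well above the table at the end.

**Checks that failed or disagreed:**
- The last numeric check of the top case's outline was no use, because the arm covered most of the stack. Full seating of that case rests on the tool height and the side picture.
- The side and top cameras disagreed by about 4 mm along y, so I placed the cases by the top one.
- I viewed 15 pictures, one over the budget of 14.

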